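# Clamp a printing block on the scanning bed

### The arm

A 7-joint arm with a two-finger parallel gripper is mounted at the origin on the work surface. World frame = base frame: x ahead of the robot, y to its left, z up, the work surface at z = 0. Lengths are in mm, angles in rad, forces in N, time in s.
With the tool pointing down it reaches from about 400 to 875 mm from the base axis. Payload 4.4 kg.
Tool frame: the origin (TCP) lies midway between the tips of the shut fingers; the grasp point (between the pads) lies 19 mm behind it (ctrl.pinch_z is the distance from the TCP to the grasp point, in mm); z points along the fingers, y is the line along which they close (so a half turn about z gives the same grasp; the last joint's range is limited). The gripper opens to 85 mm and grips with 20 to 120 N. Pads are 22 mm wide; open, the fingers measure 114 mm over their backs; the gripper's body (76 mm by 85 mm) begins 54 mm behind the grasp point. The pads swing forward as they close: fully open they stand 13 mm farther back than shut.
Start: joints at [-1.175, 0.628, 0.038, 1.517, -0.027, 0.996, -0.02], TCP at [289.594, 581.939, 231.313] pointing down, gripper open.
Joint ranges: [-3.06, 3.06], [-0.37, 2.12], [-1.25, 1.32], [0.18, 2.47], [-1.1, 4.24], [0.23, 1.98], [-2.94, 2.94]. Speed limits (rad/s): [2.57, 2.57, 3.14, 3.14, 3.14, 3.14, 3.14].

### API

Orientations are given as [roll, pitch, yaw] about the fixed x, y, z axes, in that order (R = Rz(yaw) Ry(pitch) Rx(roll)).
In Python, from cell import read_state, cams, order, ctrl gives the robot as it stands.
- The arm moves only by the tool move_arm, never from a script. Its argument "targets" is text: rows parted by semicolons, each of 7 numbers parted by spaces: the gripper's target within -1 to 1 (fully open at 1, half-way at 0, shut at -1), then the shift along the tool's x, y, z in cm, then the turn, a rotation vector about the tool's x, y, z in degrees. A call has 1 to 5 rows; each row shifts and turns the commanded pose from where the row before left it, along the tool's axes as they then stand; what a row does not reach is not made up. A row lasts 1/12 s, in which the tool goes at most 41.7 mm and 7.16 degrees, less where a joint would pass 70% of its speed; a pose out of reach is approached as far as the arm can. A call with a gripper value outside its range is refused whole. The fingers move at their own pace and stop on an object; the grip force is fixed at half the most. Time passes only in rows, so rows that do not move let the fingers close. It gives the time, the measured TCP pose, the force, the opening and the grip force at its end, in the units of the state.
- read_state(): the state, without advancing time (a new reading comes with each control period).
- cams.get_image(name): name is "scene" or "side" or "wrist"; returns a dict with "color" (400x640x3 uint8, red, green, blue), "fovy" (degrees; the focal length in pixels is half the picture's height over the tangent of half this angle, whatever the lens; pixels are square), "cx", "cy" (the principal point, pixels), "k1" (the pictures are not rectified: a ray, as slopes to the right and down, at radius r is drawn at 1 + k1 r^2 times it, then the intrinsics apply), "rvec" (rotation vector, rad) and "tvec" (3), from world to camera coordinates, as OpenCV has them. Camera axes: x right, y down, z forward; pixel columns grow to the right and rows downward; lengths in mm; the calibration is good to about 2 mm. A picture is of the moment at which its call begins. There is no depth.
- order.finish_job(): hands the job in; it is judged then, once.
The state is a dict: "clock": time; "qpos": joint angles; "qd": joint speeds; "tau": joint torques, N m; "eef_pos": TCP position; "tool_rot": TCP orientation; "force": force on the tool from outside, world axes, zero at the start; "torque": the same for the moment, N m; "width": finger opening in mm; "gripper_force": force on a finger pad.
Only numpy, scipy, OpenCV 4.12 (cv2) and the standard library are available. Lean on these libraries where they do the work, as an engineer would, in place of code of your own. Each camera call takes 0.05 s, during which the arm holds its last target. There are 200 camera calls.

### The job

Before this engraved printing block is scanned, clamp it on its bed: slide the sliding stop along its track so that it gently pushes the block square and fully home against the fixed fence, leaving no gap, and then flip the stop's sprung cam lever over centre so that it stays down and locks the stop there. Work only through the stop and its lever: do not touch the block itself, and leave the ink jar, the dotted panel and the loupe where they are.

Things in the scene. Friction and masses are not known exactly. Their poses are not given: they have to be found in the camera images.
- bed: Aluminium base plate fixed on the table, 150 (x) x 370 (y) x 14 mm. Origin: on the table, on the track's line. Its y axis runs along the track from the sliding stop to the fence (plate from y = -190 to +180 mm); z is up; the lever closes towards its +x. At its +y end stands the fence, a bar 130 mm wide (x), 46 mm above the table, screwed down with its flat face anywhere from y = +134 to +150 mm.
- block_center (a point): Centre of the loose printing block (copper plate on a wooden mount), 110 (its x) x 90 (its y) x 23 mm high, about 0.4 kg, lying on the bed plate (top 37 mm above the table) between stop and fence, slightly askew. Axes as the bed's when square; a 110 mm long side goes against the fence. Where the fence stands is not reported: feel for it.
- stop (a joint): Travel of the sliding stop along the track towards the fence, m: 0 at the end away from the fence, growing towards it. With the block square and home it reads somewhere from 0.124 to 0.140, depending on where the fence is screwed down. It drags with about 4 N of friction and stays where it is left.
- stop_back (a point): Middle of the sliding stop's flat back face (away from the fence), 32 mm above the table; push here along the bed's +y. The dark steel body is 60 mm wide (x), 16 to 44 mm above the table. A fork 38 mm long in y, at bed x -35 to -9 mm, carries the lever, 66 mm above the table at its top.
- lever_pivot (a point): Centre of the lever's hinge pin on the stop (pin along the bed's y axis): 60 mm forward of the back face, 22 mm to the bed's -x side of the track line, 56 mm above the table.
- lever_grip (a point): Centre of the black paddle at the end of the cam lever, 81 mm from the pivot. The paddle is 42 mm long along the lever, 30 mm wide (along the pin) and 12 mm thick; the lever's end is 102 mm from the pivot; the steel arm below the paddle is 18 mm wide and 9 mm thick.
- lever (a joint): Cam lever angle, rad. 0: open, leaning 0.25 from vertical to the bed's -x (vertical at 0.25); it swings over to the bed's +x and down. 1.75: locked on its end stop, nearly level (0.07 above) across the stop, paddle 62 mm above the table; this brakes the stop. Let go before dead centre at 1.45 it springs back open; past it, it snaps down and stays. Peak push at the paddle 8 N, midway.
- ink_jar: Bystander: closed jar 68 mm across, 75 mm high; origin under its centre.
- dot_panel: Bystander: white dotted calibration panel 80 x 110 x 6 mm lying flat; origin under its centre.
- loupe: Bystander: black stand loupe 52 mm across, 50 mm high; origin under its centre.
- stop_face (a point): Middle of the flat front face of the stop's jaw, which presses on the block: 90 mm forward of the back face, 30 mm above the table. The jaw is 100 mm wide (x), 14 mm thick, 15 to 41 mm above the table.
There are look-alikes about, which are no part of the job. Of the things that look like the part that bears block_center, the smallest one is meant.

How it is judged (in metres and radians):
On the way, in this order (a step that is already met when the one before it is completed fails the run):
1. the stop holds the block square and home against the fence, the lever still open (y of stop_face in the frame of fence_face above -0.0918 m and y of block_center in the frame of fence_face above -0.0468 m and angle between the y axis of block_center and the y axis of bed, either way round below 0.025 rad and value of joint lever below 0.5 rad), for 0.1 s.
2. the lever is flipped over centre (value of joint lever above 1.65 rad), for 0.2 s.
At the end, for the whole second after the job is handed in: The block lies flat and at rest, square to the fence within 0.025 rad and within 1.8 mm of touching it; stop and fence stand no more than 1.8 mm further apart than the block's 90 mm; the lever stays locked down (over 1.65 rad) (y of stop_face in the frame of fence_face above -0.0918 m and y of block_center in the frame of fence_face above -0.0468 m and angle between the y axis of block_center and the y axis of bed, either way round below 0.025 rad and angle between block_center's own z axis and vertical below 0.03 rad and value of joint lever above 1.65 rad and linear speed of block below 0.01 m/s).
It fails at once if the robot touches the block (contact force between any of the fingers, the arm and block above 1 N).
It fails at once if the block is squeezed hard (over 45 N) (contact force between stop and block above 45 N).
It fails at once if a bystander is moved more than 20 mm (distance of any of ink_jar, dot_panel, loupe from where it was at the start of the episode above 0.02 m).
It also fails if it takes over 56 s, if anything falls off the work surface, if the arm or the gripper's body presses on something with over 40 N, if the wrist force passes 120 N, or if a joint passes its speed limit or range.

## Working session

There is one attempt and no reset: what is moved stays moved. The work goes in short steps, Python scripts to look and compute and a tool call to move; the robot and the scene stay as the last step left them, time stands still between calls to the robot, and variables do not carry over. Pictures are saved under pics/ and viewed, at most 12 in all, crops included, and the job is handed in when it is done.

Besides the shell and the picture viewer there is one more tool, called after "Emit:" in YAML: its name, and indented under it one key for each argument. move_arm: Moves the arm, as the interface text tells. Its arguments: {"type":"object","properties":{"targets":{"type":"string"}},"required":["targets"]}

```bash
ls; mkdir -p pics; cat > h.py <<'E'
import numpy as np, cv2, json
from scipy.spatial.transform import Rotation as R
from cell import read_state, cams, order, ctrl
def snap(n,fn):
    im=cams.get_image(n); cv2.imwrite(f'pics/{fn}.png',im['color'][...,::-1])
    m={k:(np.array(v).tolist()) for k,v in im.items() if k!='color'}; json.dump(m,open(f'pics/{fn}.json','w'))
def cam(fn):
    m=json.load(open(f'pics/{fn}.json')); f=200/np.tan(np.radians(m['fovy'])/2)
    K=np.array([[f,0,m['cx']],[0,f,m['cy']],[0,0,1.]]); D=np.array([m['k1'],0,0,0.])
    return K,D,np.array(m['rvec'],float),np.array(m['tvec'],float)
def ray(fn,uv):
    K,D,r,t=cam(fn); Rm=cv2.Rodrigues(r)[0]
    p=cv2.undistortPoints(np.array([[uv]],float),K,D)[0,0]
    return -Rm.T@t.ravel(), Rm.T@np.array([p[0],p[1],1])
def onz(fn,uv,z):
    c,d=ray(fn,uv); return c+d*(z-c[2])/d[2]
def tri(obs):
    A=0;b=0
    for fn,uv in obs:
        c,d=ray(fn,uv); d=d/np.linalg.norm(d); P=np.eye(3)-np.outer(d,d); A=A+P; b=b+P@c
    x=np.linalg.solve(A,b); return x
def proj(fn,X):
    K,D,r,t=cam(fn); return cv2.projectPoints(np.array(X,float).reshape(-1,3),r,t,K,D)[0][:,0]
E
python3 - <<'E'
from h import *
for n in ('scene','side','wrist'):
    snap(n,n+'0')
a=cv2.imread('pics/scene0.png');b=cv2.imread('pics/side0.png')
print(read_state())
E
```

```text
pics
{'clock': 0.15, 'qpos': array([-1.17479834,  0.62913901,  0.03845356,  1.51813823, -0.02700358,
        0.99627788, -0.01999681]), 'qd': array([ 0.00242889, -0.00299138,  0.00106558, -0.00481146,  0.00051217,
       -0.000104  ,  0.00135729]), 'tau': array([ 1.93271124e-03, -5.63803053e+01,  1.22762114e+00, -1.93653971e+01,
        1.10227091e-02,  7.29396226e-03,  7.61399093e-06]), 'eef_pos': array([289.37679742, 581.50897494, 230.59697838]), 'tool_rot': array([-3.14014809e+00,  6.95635132e-06,  2.67979174e+00]), 'force': array([-0.36097807, -0.81308946,  0.316466  ]), 'torque': array([-0.02268738,  0.04090911,  0.02397104]), 'gripper_force': 0.0, 'width': 85.18316481009256}
```

View pics/scene0.png

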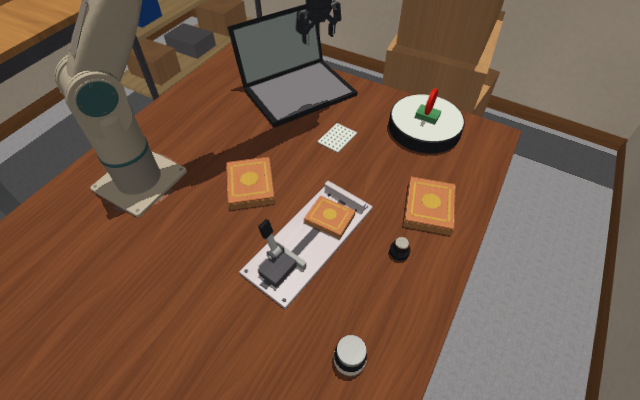

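View pics/side0.png

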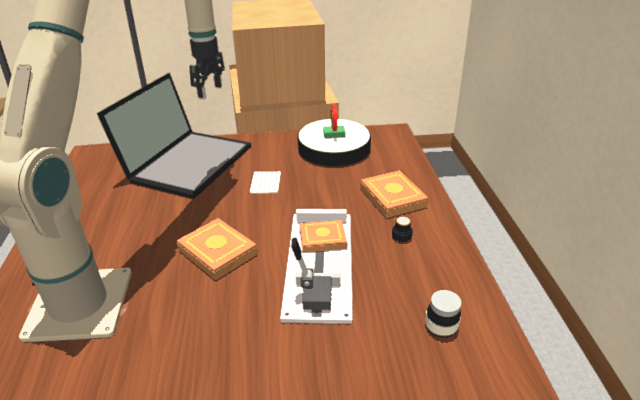

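The bed is at about (305,245) in the scene view and (320,265) in the side view. The small block is on it, and the two bigger orange ones are look-alikes. Next I'll view enlarged crops to measure.

```bash
python3 - <<'E'
from h import *
a=cv2.imread('pics/scene0.png')[170:310,230:390];b=cv2.imread('pics/side0.png')[200:330,260:380]
a=cv2.resize(a,None,fx=4,fy=4,interpolation=cv2.INTER_CUBIC)
b=cv2.resize(b,None,fx=4,fy=4,interpolation=cv2.INTER_CUBIC)
cv2.imwrite('pics/a.png',a);cv2.imwrite('pics/b.png',b)
for uv in [(241,271),(285,304),(372,208),(328,182)]: print(onz('scene0',uv,14).round())
E
```

```text
[460. -96.  14.]
[ 600. -113.   14.]
[656. 239.  14.]
[505. 261.  14.]
```

View pics/a.png

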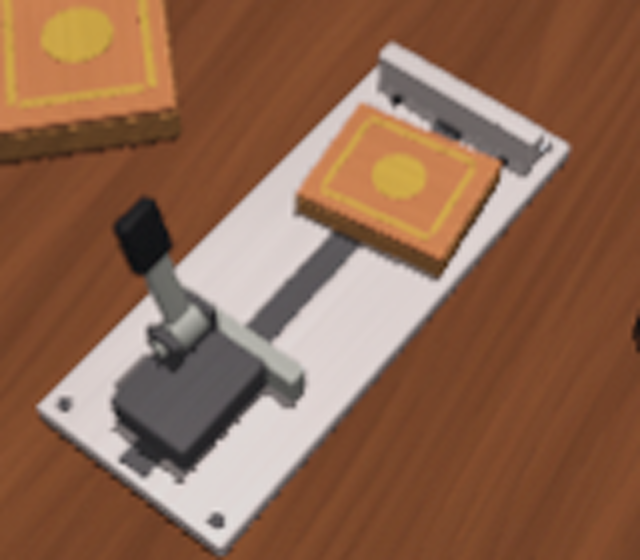

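View pics/b.png

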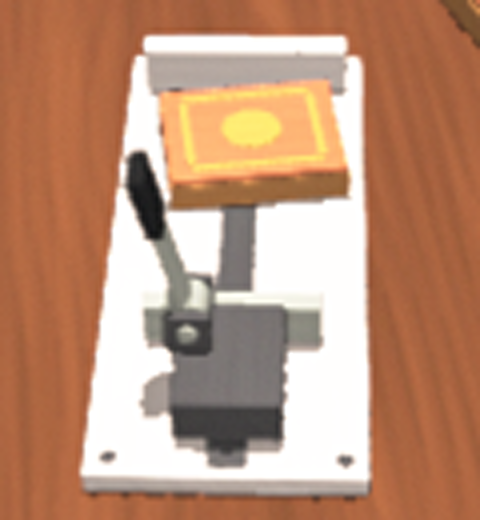

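The crops show the plate corners, the stop's back top edge and the jaw. I'll fit the bed pose and the stop position to these.

```bash
python3 - <<'E'
from h import *
from scipy.optimize import least_squares
A=lambda u,v:('scene0',((u+.5)/4-.5+230,(v+.5)/4-.5+170))
B=lambda u,v:('side0',((u+.5)/4-.5+260,(v+.5)/4-.5+200))
obs=[((-75,-190,14),0,A(38,408)),((75,-190,14),0,A(221,552)),((75,180,14),0,A(570,149)),
((-75,-190,14),0,B(83,478)),((75,-190,14),0,B(370,483)),((75,180,14),0,B(362,58)),((-75,180,14),0,B(136,57)),
((-30,0,44),1,A(115,393)),((30,0,44),1,A(184,452)),((-30,0,44),1,B(174,412)),((30,0,44),1,B(281,416)),
((50,90,41),1,A(303,373)),((50,90,41),1,B(322,295)),((-50,90,41),1,B(146,292))]
def X(p,o):
    q=np.array(o[0],float); q[1]+=o[1]*p[3]
    return np.r_[p[:2]+R.from_euler('z',p[2]).as_matrix()[:2,:2]@q[:2],q[2]]
f=lambda p:np.concatenate([proj(o[2][0],X(p,o))[0]-o[2][1] for o in obs])
s=least_squares(f,[555,80,-.1,-160],loss='soft_l1',x_scale=[10,10,.02,10])
print(s.x.round(4)); print(f(s.x).reshape(-1,2).round(1).tolist())
for i,j in ((0,3),(1,4),(2,5),(7,9),(8,10),(11,12)): print(obs[i][0],tri([obs[i][2],obs[j][2]]).round(1),X(s.x,obs[i]).round(1))
p=s.x
for n,q in dict(back=(0,p[3],32),pivot=(-22,p[3]+60,56),grip=(-22-81*np.sin(.25),p[3]+60,56+81*np.cos(.25)),lock=(59,p[3]+60,62)).items():
    x=X(p,(q,0));print(n,x.round(1))
for n,uv in (('jar',(350,345)),('loupe',(401,246))): print(n,onz('scene0',uv,60 if n=='jar' else 40).round())
# fence top front edge
for uv in (B(147,54),B(345,56)): 
    w=onz(*uv,46); print('fence', (R.from_euler('z',-p[2]).as_matrix()[:2,:2]@(w[:2]-p[:2])).round(1))
E
```

```text
[ 5.545591e+02  7.606430e+01 -1.377000e-01 -1.681361e+02]
[[-1.4, 0.2], [-0.9, 0.3], [-0.0, -0.6], [-0.0, -0.6], [0.8, -0.6], [0.1, -0.2], [0.3, -0.3], [-2.8, 2.0], [-1.2, 1.5], [-1.0, -1.5], [1.3, -2.0], [0.4, -0.6], [0.8, -0.4], [-0.4, -0.3]]
(-75, -190, 14) [453.9 -97.3   7.3] [ 454.2 -101.8   14. ]
(75, -190, 14) [ 602.2 -118.7    7.9] [ 602.8 -122.4   14. ]
(75, 180, 14) [653.7 243.6  13.2] [653.6 244.1  14. ]
(-30, 0, 44) [502.  -76.2  31.8] [501.8 -86.4  44. ]
(30, 0, 44) [558.2 -86.5  31.4] [561.2 -94.6  44. ]
(50, 90, 41) [592.2  -8.6  39.5] [593.4  -8.2  41. ]
back [531.5 -90.5  32. ]
pivot [517.9 -28.   56. ]
grip [498.1 -25.3 134.5]
lock [598.2 -39.1  62. ]
jar [ 777. -137.   60.]
loupe [774. 148.  40.]
fence [-63.9 138. ]
fence [ 62.6 137.4]
```

```bash
python3 - <<'E'
from h import *
print(tri([('scene0',(232,52)),('side0',(104,105))]).round(),tri([('scene0',(315,8)),('side0',(169,79))]).round())
for uv in ((267,121),(356,94)): print(onz('scene0',uv,10).round())
E
```

```text
[ 48. 431. 252.] [121. 848. 194.]
[195. 399.  10.]
[389. 678.  10.]
```

View pics/wrist0.png

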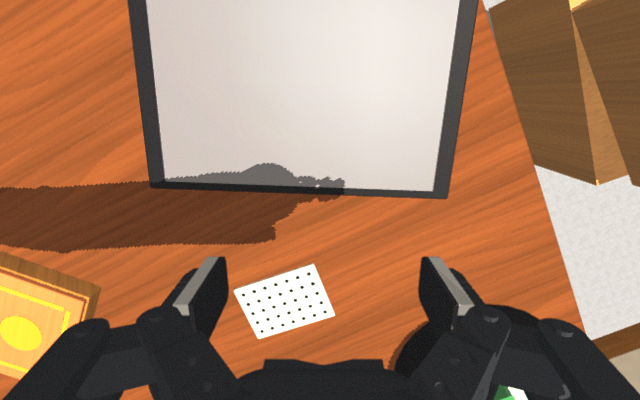

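The wrist view shows the laptop at the top and the dotted panel near (285,300). The path towards the bed is clear. Next I'll plan the transit.

```bash
cat >> h.py <<'E'
BX,BY,BW=554.6,76.1,-0.1377
def w(x,y,z): 
    c,s=np.cos(BW),np.sin(BW); return np.array([BX+c*x-s*y,BY+s*x+c*y,z])
def b(p):
    c,s=np.cos(BW),np.sin(BW); d=np.array(p)[:2]-[BX,BY]; return np.array([c*d[0]+s*d[1],-s*d[0]+c*d[1],p[2]])
E
python3 - <<'E'
from h import *
from scipy.linalg import logm
st=read_state()
T0=np.eye(4);T0[:3,:3]=R.from_euler('xyz',[np.pi,0,st['tool_rot'][2]]).as_matrix();T0[:3,3]=[289.6,581.9,231.3]
T1=np.eye(4);T1[:3,:3]=R.from_euler('xyz',[np.pi,0,BW+np.pi/2]).as_matrix();T1[:3,3]=w(8,-210,190)
L=logm(np.linalg.inv(T0)@T1).real/25
print((L[:3,3]/10).round(3),np.degrees([L[2,1],L[0,2],L[1,0]]).round(3))
print(w(8,-210,190))
E
```

```text
[-3.187 -0.503  0.165] [-0.    -0.     2.857]
[ 533.69857195 -133.01033046  190.        ]
```

Emit:
move_arm:
  targets: "-1 -3.19 -0.5 0.16 0 0 2.86; -1 -3.19 -0.5 0.16 0 0 2.86; -1 -3.19 -0.5 0.16 0 0 2.86; -1 -3.19 -0.5 0.16 0 0 2.86; -1 -3.19 -0.5 0.16 0 0 2.86"

```text
clock: 0.57
eef_pos: [412.0, 475.0, 222.9]
tool_rot: [-3.141, 0.0, 2.428]
force: [0.6, 1.1, 0.2]
width: 25.4
gripper_force: 0.0
```

Emit:
move_arm:
  targets: "-1 -3.19 -0.5 0.16 0 0 2.86; -1 -3.19 -0.5 0.16 0 0 2.86; -1 -3.19 -0.5 0.16 0 0 2.86; -1 -3.19 -0.5 0.16 0 0 2.86; -1 -3.19 -0.5 0.16 0 0 2.86"

```text
clock: 0.98
eef_pos: [503.2, 342.1, 214.9]
tool_rot: [-3.141, 0.0, 2.178]
force: [0.0, 0.3, 0.3]
width: -0.1
gripper_force: 0.0
```

Emit:
move_arm:
  targets: "-1 -3.19 -0.5 0.16 0 0 2.86; -1 -3.19 -0.5 0.16 0 0 2.86; -1 -3.19 -0.5 0.16 0 0 2.86; -1 -3.19 -0.5 0.16 0 0 2.86; -1 -3.19 -0.5 0.16 0 0 2.86"

```text
clock: 1.4
eef_pos: [558.8, 191.0, 207.0]
tool_rot: [-3.141, 0.0, 1.929]
force: [0.8, -0.3, -0.4]
width: 0.3
gripper_force: 0.0
```

Emit:
move_arm:
  targets: "-1 -3.19 -0.5 0.16 0 0 2.86; -1 -3.19 -0.5 0.16 0 0 2.86; -1 -3.19 -0.5 0.16 0 0 2.86; -1 -3.19 -0.5 0.16 0 0 2.86; -1 -3.19 -0.5 0.16 0 0 2.86"

```text
clock: 1.82
eef_pos: [575.3, 30.9, 199.0]
tool_rot: [-3.142, -0.0, 1.679]
force: [0.1, 0.0, -0.3]
width: -0.2
gripper_force: 0.0
```

Emit:
move_arm:
  targets: "-1 -3.19 -0.5 0.16 0 0 2.86; -1 -3.19 -0.5 0.16 0 0 2.86; -1 -3.19 -0.5 0.16 0 0 2.86; -1 -3.19 -0.5 0.16 0 0 2.86; -1 -3.19 -0.5 0.16 0 0 2.86"

```text
clock: 2.23
eef_pos: [551.7, -128.4, 191.0]
tool_rot: [-3.142, -0.0, 1.43]
force: [0.6, -0.5, -0.6]
width: -0.0
gripper_force: 0.0
```

```bash
python3 - <<'E'
from h import *
st=read_state(); print(st['clock'],st['eef_pos'],st['tool_rot'],b(st['eef_pos']),st['force'],st['qpos'].round(2))
snap('wrist','w1'); snap('side','s1')
a=cv2.imread('pics/w1.png'); c=cv2.resize(cv2.imread('pics/s1.png')[180:380,250:410],None,fx=2,fy=2,interpolation=cv2.INTER_CUBIC)
cv2.imwrite('pics/v1.png',cv2.resize(np.hstack([a,c]),None,fx=.83,fy=.83))
E
```

```text
2.2333 [ 551.72362619 -128.43474631  191.03950505] [-3.14158861e+00 -1.66431155e-05  1.42962953e+00] [  25.22636625 -202.99351324  191.03950505] [ 0.58333037 -0.45599229 -0.55067166] [-0.05  0.58  0.35  1.81 -0.27  0.8   0.3 ]
```

View pics/w1.png

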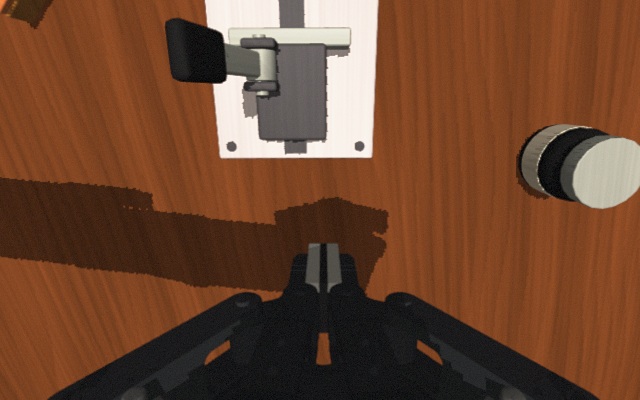

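The wrist view shows the plate's end corners at (219,158) and (373,158), the stop's back edge at row 139 from column 259 to 326, and the paddle at (196,52). The tool is aligned with the bed. I'll refine the pose from this view.

```bash
python3 - <<'E'
from h import *
for uv,z in (((219,158),14),((373,158),14),((259,139),44),((326,139),44),((350,47),41),((228,41),41)): 
    q=onz('w1',uv,z); print(q.round(1),b(q).round(1))
# heights: two-view (wrist+side)
Bq=lambda u,v:((u+.5)/4-.5+260,(v+.5)/4-.5+200)
for n,uv,s in (('corner',(373,158),(370,483)),('backR',(326,139),(281,416)),('backL',(259,139),(174,412)),('jawR',(350,28),(322,295)),('pivot bolt',(263,92),(190,335))):
    q=tri([('w1',uv),('side0',Bq(*s))]); print(n,b(q).round(1))
E
```

```text
[451.7 -97.7  14. ] [ -78.  -186.3   14. ]
[ 602.  -119.1   14. ] [  73.8 -186.8   14. ]
[500.7 -82.   44. ] [ -31.7 -164.    44. ]
[559.  -90.3  44. ] [  27.2 -164.2   44. ]
[588.8 -19.2  41. ] [ 46.9 -89.7  41. ]
[490.7  -0.7  41. ] [-52.7 -84.8  41. ]
corner [  74.  -187.7    9.7]
backR [  27.2 -165.4   35. ]
backL [ -30.7 -165.1   37. ]
jawR [ 47.6 -74.7  36.4]
pivot bolt [ -23.  -124.8   53.3]
```

Emit:
move_arm:
  targets: "-1 -0.05 -0.4 3 0 0 0; -1 -0.05 -0.4 3 0 0 0; -1 -0.05 -0.4 3 0 0 0; -1 0 -0.4 3 0 0 0; -1 0 0 0 0 0 0"

```text
clock: 2.75
eef_pos: [531.4, -124.2, 66.5]
tool_rot: [-3.131, -0.002, 1.433]
force: [-1.3, 0.2, -0.1]
width: -0.3
gripper_force: 0.0
```

```bash
python3 -c "
from h import *
st=read_state(); print(b(st['eef_pos']),st['tool_rot'],st['force'])"
```

```text
[   4.48031418 -201.5774709    66.45947324] [-3.13069128e+00 -1.65899747e-03  1.43265476e+00] [-1.27761561  0.24358176 -0.13988701]
```

Emit:
move_arm:
  targets: "-1 -0.2 0.1 2 0 0 0; -1 0 0.1 2 0 0 0; -1 0 0.1 0.2 0 0 0; -1 0 0 0 0 0 0; -1 0 0 0 0 0 0"

```text
clock: 3.17
eef_pos: [539.7, -128.6, 30.6]
tool_rot: [3.14, -0.0, 1.432]
force: [0.4, -0.4, -0.4]
width: -0.2
gripper_force: 0.0
```

Emit:
move_arm:
  targets: "-1 0.4 0 0 0 0 0; -1 0.4 0 0 0 0 0; -1 0.4 0 0 0 0 0; -1 0.4 0 0 0 0 0; -1 0.2 0 0 0 0 0"

```text
clock: 3.58
eef_pos: [541.5, -109.6, 29.6]
tool_rot: [3.141, -0.001, 1.433]
force: [-0.4, 0.6, -0.2]
width: -0.3
gripper_force: 0.0
```

```bash
python3 -c "
from h import *
st=read_state(); print(b(st['eef_pos']),st['tool_rot'],st['force'])"
```

```text
[  12.48941452 -185.72441987   29.64964682] [ 3.14119375e+00 -6.46416199e-04  1.43311212e+00] [-0.41585204  0.63150947 -0.15140157]
```

Emit:
move_arm:
  targets: "-1 0.2 -0.25 0.25 0 0 0; -1 0.2 -0.25 0.25 0 0 0; -1 0.3 -0.1 0 0 0 0; -1 0.3 0 0 0 0 0; -1 0.3 0 0 0 0 0"

```text
clock: 4.0
eef_pos: [536.4, -97.6, 24.1]
tool_rot: [-3.141, 0.001, 1.431]
force: [-1.6, -4.6, -1.5]
width: 0.1
gripper_force: 2.1
```

Emit:
move_arm:
  targets: "-1 0.4 0 0 0 0 0; -1 0.4 0 0 0 0 0; -1 0.4 0 0 0 0 0; -1 0.4 0 0 0 0 0; -1 0.4 0 0 0 0 0"

```text
clock: 4.42
eef_pos: [539.2, -77.2, 24.1]
tool_rot: [-3.141, 0.0, 1.432]
force: [-2.4, -4.0, -3.4]
width: 0.2
gripper_force: 2.2
```

```bash
python3 -c "
from h import *
st=read_state(); print(b(st['eef_pos']),st['tool_rot'],st['force'])
snap('wrist','w2'); snap('side','s2'); snap('scene','c2')
a=cv2.resize(cv2.imread('pics/w2.png'),(480,300)); c=cv2.resize(cv2.imread('pics/s2.png')[190:340,250:410],(320,300)); d=cv2.resize(cv2.imread('pics/c2.png')[170:320,230:390],(320,300))
cv2.imwrite('pics/v2.png',np.vstack([np.hstack([c,d]),cv2.resize(a,(640,300))]))"
```

```text
[   5.81189509 -153.91074834   24.07955626] [-3.14053389e+00  3.00013560e-04  1.43163596e+00] [-2.35122095 -3.98777305 -3.42341143]
```

View pics/v2.png

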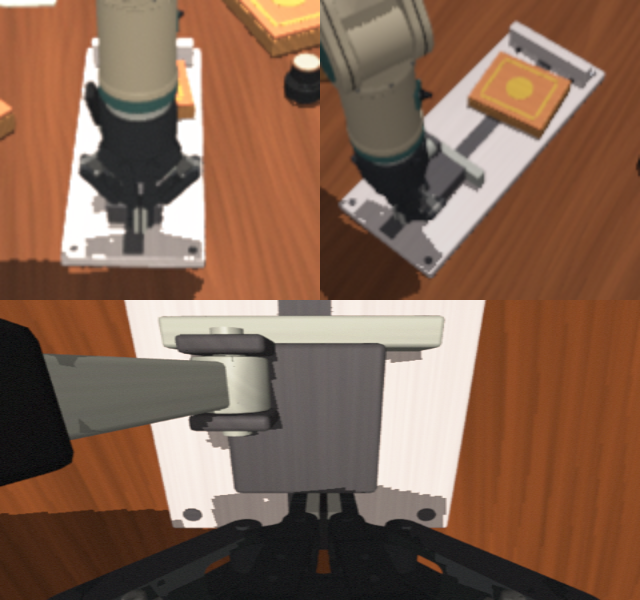

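The stop is moving with about 4.6 N of push and the gripper clears the lever. I'll keep pushing.

Emit:
move_arm:
  targets: "-1 0.4 0 0 0 0 0; -1 0.4 0 0 0 0 0; -1 0.4 0 0 0 0 0; -1 0.4 0 0 0 0 0; -1 0.4 0 0 0 0 0"

```text
clock: 4.98
eef_pos: [543.1, -57.4, 24.5]
tool_rot: [3.141, 0.0, 1.432]
force: [-0.3, -3.6, -0.2]
width: 0.1
gripper_force: 2.2
```

Emit:
move_arm:
  targets: "-1 0.4 0 0 0 0 0; -1 0.4 0 0 0 0 0; -1 0.4 0 0 0 0 0; -1 0.4 0 0 0 0 0; -1 0.4 0 0 0 0 0"

```text
clock: 5.4
eef_pos: [545.8, -37.3, 24.5]
tool_rot: [3.141, -0.0, 1.432]
force: [-0.0, -4.9, 1.6]
width: -0.3
gripper_force: 2.2
```

Emit:
move_arm:
  targets: "-1 0.4 0 0 0 0 0; -1 0.4 0 0 0 0 0; -1 0.4 0 0 0 0 0; -1 0.4 0 0 0 0 0; -1 0.4 0 0 0 0 0"

```text
clock: 5.82
eef_pos: [548.5, -17.6, 24.4]
tool_rot: [3.141, -0.0, 1.432]
force: [1.5, -5.2, 3.2]
width: -0.1
gripper_force: 2.2
```

```bash
python3 -c "
from h import *
st=read_state(); print(b(st['eef_pos']),st['tool_rot'],st['force'])"
```

```text
[  6.8185343  -93.63322214  24.43663833] [ 3.14084932e+00 -7.61704081e-06  1.43178994e+00] [ 1.54410758 -5.1724845   3.19277721]
```

Emit:
move_arm:
  targets: "-1 0.3 0 0 0 0 0; -1 0.3 0 0 0 0 0; -1 0.3 0 0 0 0 0; -1 0.3 0 0 0 0 0; -1 0.3 0 0 0 0 0"

```text
clock: 6.23
eef_pos: [550.5, -2.9, 24.4]
tool_rot: [3.141, 0.0, 1.432]
force: [2.1, -5.8, 3.1]
width: -0.0
gripper_force: 2.1
```

Emit:
move_arm:
  targets: "-1 0.2 0 0 0 0 0; -1 0.2 0 0 0 0 0; -1 0.2 0 0 0 0 0; -1 0.2 0 0 0 0 0; -1 0.2 0 0 0 0 0"

```text
clock: 6.65
eef_pos: [551.6, 5.7, 24.4]
tool_rot: [3.141, 0.001, 1.431]
force: [0.4, -6.8, 3.1]
width: -0.4
gripper_force: 3.3
```

```bash
python3 -c "
from h import *
st=read_state(); print(b(st['eef_pos']),st['tool_rot'],st['force'])
snap('scene','c3'); snap('side','s3'); c=cv2.resize(cv2.imread('pics/s3.png')[190:340,250:410],(320,300)); d=cv2.resize(cv2.imread('pics/c3.png')[170:280,270:380],(400,400));
cv2.imwrite('pics/v3.png',np.hstack([d,cv2.resize(c,(400,400))]))"
```

```text
[  6.67037934 -70.13592086  24.3622797 ] [3.14111211e+00 1.40332355e-03 1.43085236e+00] [ 0.4497136  -6.78905335  3.06533273]
```

View pics/v3.png

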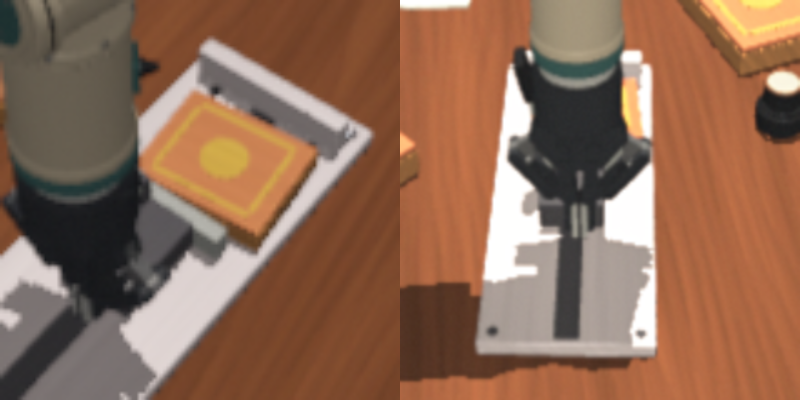

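The jaw has reached the block's near edge (about (175,200) in the left half of the picture), and there is still roughly a 15–20 mm gap to the fence. I'll continue slowly.

Emit:
move_arm:
  targets: "-1 0.2 0 0 0 0 0; -1 0.2 0 0 0 0 0; -1 0.2 0 0 0 0 0; -1 0.2 0 0 0 0 0; -1 0.1 0 0 0 0 0"

```text
clock: 7.17
eef_pos: [552.9, 15.0, 24.4]
tool_rot: [3.141, 0.001, 1.431]
force: [1.3, -6.3, 4.0]
width: 0.1
gripper_force: 3.1
```

Emit:
move_arm:
  targets: "-1 0.1 0 0 0 0 0; -1 0.1 0 0 0 0 0; -1 0.1 0 0 0 0 0; -1 0.1 0 0 0 0 0; -1 0.1 0 0 0 0 0"

```text
clock: 7.58
eef_pos: [553.4, 19.1, 24.3]
tool_rot: [3.141, 0.002, 1.431]
force: [0.7, -7.2, 4.4]
width: 0.2
gripper_force: 3.7
```

Emit:
move_arm:
  targets: "-1 0.1 0 0 0 0 0; -1 0.1 0 0 0 0 0; -1 0.1 0 0 0 0 0; -1 0.1 0 0 0 0 0; -1 0.1 0 0 0 0 0"

```text
clock: 8.0
eef_pos: [554.1, 24.0, 24.4]
tool_rot: [3.141, 0.002, 1.431]
force: [1.1, -7.1, 3.5]
width: 0.2
gripper_force: 3.7
```

Emit:
move_arm:
  targets: "-1 0.1 0 0 0 0 0; -1 0.1 0 0 0 0 0; -1 0.1 0 0 0 0 0; -1 0.1 0 0 0 0 0"

```text
clock: 8.33
eef_pos: [554.7, 27.9, 24.4]
tool_rot: [3.141, 0.002, 1.43]
force: [0.4, -7.5, 3.5]
width: 0.4
gripper_force: 3.7
```

Emit:
move_arm:
  targets: "-1 0.1 0 0 0 0 0; -1 0.1 0 0 0 0 0; -1 0.1 0 0 0 0 0"

```text
clock: 8.58
eef_pos: [555.0, 30.4, 24.4]
tool_rot: [3.141, 0.003, 1.43]
force: [0.6, -8.8, 3.5]
width: 0.2
gripper_force: 5.1
```

Emit:
move_arm:
  targets: "-1 0.1 0 0 0 0 0; -1 0.1 0 0 0 0 0; -1 0.1 0 0 0 0 0"

```text
clock: 8.83
eef_pos: [555.0, 30.4, 24.4]
tool_rot: [3.141, 0.006, 1.428]
force: [-0.7, -15.0, 4.4]
width: -0.1
gripper_force: 7.8
```

Emit:
move_arm:
  targets: "-1 0.1 0 0 0 0 0; -1 0.1 0 0 0 0 0; -1 0 0 0 0 0 0; -1 0 0 0 0 0 0"

```text
clock: 9.17
eef_pos: [555.0, 30.4, 24.4]
tool_rot: [3.141, 0.008, 1.427]
force: [-1.7, -16.7, 5.5]
width: -0.1
gripper_force: 8.6
```

```bash
python3 -c "
from h import *
st=read_state(); print(b(st['eef_pos']),st['tool_rot'],st['force'])
snap('scene','c4'); snap('wrist','w4'); c=cv2.resize(cv2.imread('pics/w4.png'),(480,300)); d=cv2.resize(cv2.imread('pics/c4.png')[175:275,285:385],(400,400),interpolation=cv2.INTER_CUBIC);
cv2.imwrite('pics/v4.png',np.hstack([d,cv2.resize(cv2.imread('pics/w4.png')[:250,130:530],(400,400))]))"
```

```text
[  6.62138877 -45.1966564   24.41346917] [3.14119419 0.00785628 1.42679952] [ -1.67105964 -16.74060354   5.45356378]
```

View pics/v4.png

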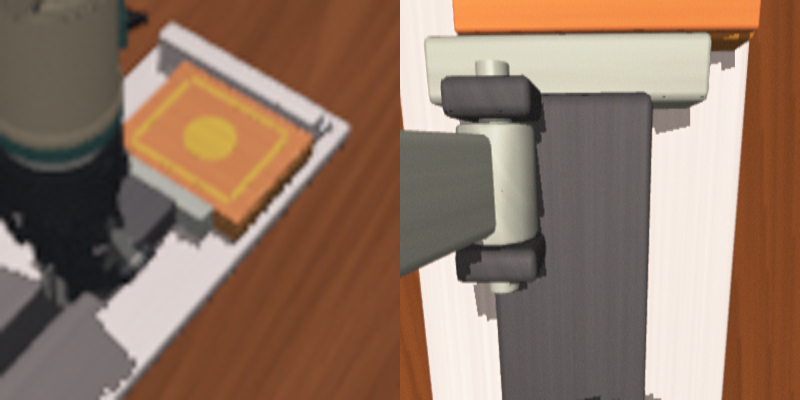

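The wrist view shows the jaw flush along the block's straight edge (row 35), and the scene view shows the block square against the fence. The 17 N reaction fits this. Next I'll back off, lift, and turn to the lever.

Emit:
move_arm:
  targets: "-1 -1 0 0 0 0 0; -1 -1.5 0 0 0 0 0; -1 -1 0 -2.5 0 0 0; -1 0 0 -4 0 0 0; -1 0 0 -4 0 0 0"

```text
clock: 9.68
eef_pos: [548.0, 4.1, 128.7]
tool_rot: [-3.134, -0.001, 1.432]
force: [1.1, 0.5, -0.4]
width: -0.5
gripper_force: 0.0
```

Emit:
move_arm:
  targets: "-1 0 0 -4 0 0 7; -1 0 0 -3 0 0 7; -1 0 0 0 0 0 7; -1 0 0 0 0 0 7; -1 0 0 0 0 0 7"

```text
clock: 10.1
eef_pos: [549.9, 5.8, 199.3]
tool_rot: [-3.138, -0.001, 0.818]
force: [0.2, -0.6, -0.2]
width: -0.1
gripper_force: 0.0
```

Emit:
move_arm:
  targets: "-1 0 0 0 0 0 7; -1 0 0 0 0 0 7; -1 0 0 0 0 0 7; -1 0 0 0 0 0 7; -1 0 0 0 0 0 7"

```text
clock: 10.52
eef_pos: [549.5, 5.7, 198.2]
tool_rot: [-3.137, 0.003, 0.207]
force: [-0.2, -0.3, -0.2]
width: 0.0
gripper_force: 0.0
```

Emit:
move_arm:
  targets: "-1 0 0 0 0 0 7; -1 0 0 0 0 0 7; -1 0 0 0 0 0 6; -1 0 0 0 0 0 0"

```text
clock: 10.85
eef_pos: [549.6, 5.5, 197.9]
tool_rot: [-3.14, 0.004, -0.139]
force: [0.2, -0.8, -0.1]
width: -0.2
gripper_force: 0.0
```

```bash
python3 -c "
from h import *
st=read_state(); print(b(st['eef_pos']),st['tool_rot'],st['force'],st['qpos'].round(2))"
```

```text
[  4.76533018 -70.64454244 197.94259428] [-3.13983927  0.00427086 -0.13912567] [ 0.20455459 -0.76571935 -0.06496444] [-0.59  0.68  0.87  1.85 -0.65  0.93 -1.13]
```

Emit:
move_arm:
  targets: "-1 -2.4 -2.4 0 0 0 0; -1 -2.4 -2.4 0 0 0 0; -1 -2.4 -2.4 0 0 0 0; -1 -2.3 -2.4 0 0 0 0; -1 0 0 0 0 0 0"

```text
clock: 11.27
eef_pos: [464.1, 119.0, 197.5]
tool_rot: [-3.137, 0.01, -0.126]
force: [-0.5, 0.3, -0.2]
width: -0.3
gripper_force: 0.0
```

```bash
python3 -c "
from h import *
st=read_state(); print(b(st['eef_pos']),st['tool_rot'],st['force'],st['qpos'].round(2))
snap('wrist','w5'); snap('side','s5');
cv2.imwrite('pics/v5.png',np.hstack([cv2.resize(cv2.imread('pics/s5.png')[150:350,230:410],(360,400)),cv2.resize(cv2.imread('pics/w5.png')[:,120:560],(440,400))]))"
```

```text
[-95.54396305  30.03031972 197.4530219 ] [-3.13718054  0.01027256 -0.1257375 ] [-0.53391037  0.26104944 -0.1754578 ] [-0.9   0.6   0.92  2.03 -0.66  0.84 -1.3 ]
```

View pics/v5.png

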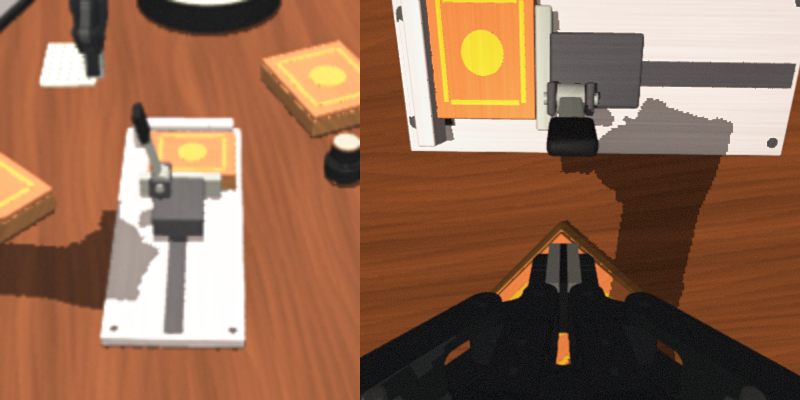

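The wrist view shows the block flush between jaw and fence, with the paddle centred near column 332, rows 117–157. The fingers are at column 323.

```bash
python3 -c "
from h import *
print(b(onz('w5',(332,155),150)),b(onz('w5',(332,122),150)), b(tri([('w5',(332,135)),('side5' if 0 else 's5',(230+140/2,150+122/2))])))
print(b(onz('w5',(333,88),60)))"
```

```text
[-54.39070352  25.50638006 150.        ] [-35.49640748  25.89488766 150.        ] [-44.30508437  25.36386278 134.02886908]
[-16.49275893  23.54646484  60.        ]
```

Emit:
move_arm:
  targets: "-1 0 0.45 2.2 0 0 0; -1 0 0 2.2 0 0 0; -1 0 0 2 0 0 0; -1 0.5 0 0 0 0 0; -1 0.5 0 0 0 0 0"

```text
clock: 11.78
eef_pos: [479.7, 104.3, 135.0]
tool_rot: [3.141, 0.002, -0.14]
force: [0.7, -0.0, 0.3]
width: -0.1
gripper_force: 0.0
```

```bash
python3 -c "
from h import *
st=read_state(); print(b(st['eef_pos']),st['tool_rot'],st['force'])"
```

```text
[-78.09150751  17.67882258 134.97866301] [ 3.14104090e+00  1.71129719e-03 -1.39569819e-01] [ 0.67575168 -0.03879684  0.25269298]
```

Emit:
move_arm:
  targets: "-1 0 -0.4 0 0 0 0; -1 0 -0.4 0 0 0 0; -1 1 0 0 0 0 0; -1 1 0 0 0 0 0; -1 1 0 0 0 0 0"

```text
clock: 12.2
eef_pos: [511.3, 109.4, 135.9]
tool_rot: [-3.141, -0.0, -0.138]
force: [-1.8, 0.6, 1.6]
width: 0.1
gripper_force: 1.1
```

```bash
python3 -c "
from h import *
st=read_state(); print(b(st['eef_pos']),st['tool_rot'],st['force'])"
```

```text
[-47.43744293  27.07070105 135.86997292] [-3.14092029e+00 -2.44969490e-04 -1.37857161e-01] [-1.75161592  0.58479425  1.58355256]
```

Emit:
move_arm:
  targets: "-1 1 0.1 0 0 0 0; -1 1 0 0 0 0 0; -1 1 0 0.1 0 0 0; -1 1.1 0 0.4 0 0 0; -1 1.1 0 0.5 0 0 0"

```text
clock: 12.62
eef_pos: [562.2, 101.2, 125.8]
tool_rot: [-3.14, 0.001, -0.139]
force: [-4.5, 2.0, 6.8]
width: -0.0
gripper_force: 3.9
```

```bash
python3 -c "
from h import *
st=read_state(); print(b(st['eef_pos']),st['tool_rot'],st['force'])"
```

```text
[  4.07568458  25.92034884 125.80684769] [-3.14001879e+00  1.30191613e-03 -1.38580618e-01] [-4.45984022  2.0218999   6.80308423]
```

Emit:
move_arm:
  targets: "-1 1.1 0 0.7 0 0 0; -1 1 0 0.7 0 0 0; -1 0.7 0 1 0 0 0; -1 0.6 0 1.1 0 0 0; -1 0.3 0 0.8 0 0 0"

```text
clock: 13.03
eef_pos: [599.8, 94.9, 81.1]
tool_rot: [3.14, -0.002, -0.139]
force: [-0.2, -0.3, -0.3]
width: 0.1
gripper_force: 0.0
```

```bash
python3 -c "
from h import *
st=read_state(); print(b(st['eef_pos']),st['tool_rot'],st['force'])"
```

```text
[42.23979409 24.82459396 81.06980484] [ 3.14048088e+00 -1.68342717e-03 -1.39191959e-01] [-0.19136007 -0.32576339 -0.34055067]
```

Emit:
move_arm:
  targets: "-1 0.2 0 0.5 0 0 0; -1 0 0 0.5 0 0 0; -1 0 0 0.2 0 0 0; -1 0 0 0 0 0 0"

```text
clock: 13.37
eef_pos: [599.9, 95.3, 69.9]
tool_rot: [3.141, 0.001, -0.139]
force: [0.1, 0.3, -0.5]
width: -0.3
gripper_force: 0.0
```

Emit:
move_arm:
  targets: "-1 0 0 -2 0 0 0; -1 -1 0 -4 0 0 0; -1 -2 0 -4 0 0 0; -1 -4 0 -2 0 0 0; -1 -4 0 0 0 0 0"

```text
clock: 13.78
eef_pos: [498.3, 109.2, 190.5]
tool_rot: [-3.139, -0.01, -0.14]
force: [1.3, 0.7, -0.3]
width: -0.2
gripper_force: 0.0
```

Emit:
move_arm:
  targets: "-1 -2 0 0 0 0 0; -1 0 0 0 0 0 0; -1 0 0 0 0 0 0"

```text
clock: 14.03
eef_pos: [475.0, 113.7, 187.0]
tool_rot: [-3.14, -0.001, -0.138]
force: [0.4, -0.1, 0.8]
width: -0.1
gripper_force: 0.0
```

```bash
python3 -c "
from h import *
st=read_state(); print(b(st['eef_pos']),st['force'],st['clock'])
snap('wrist','w6'); snap('side','s6');
cv2.imwrite('pics/v6.png',np.hstack([cv2.resize(cv2.imread('pics/s6.png')[150:350,230:410],(360,400)),cv2.resize(cv2.imread('pics/w6.png')[:,120:560],(440,400))]))"
```

```text
[-84.02227566  26.2757961  186.96756453] [ 0.44382903 -0.06824472  0.77012739] 14.0333
```

View pics/v6.png

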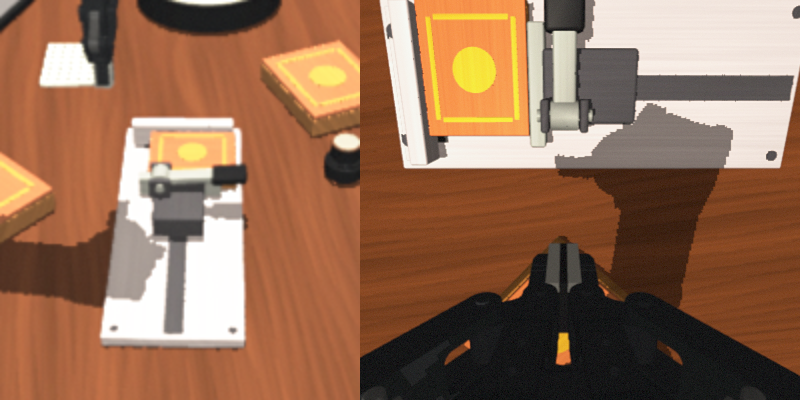

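The lever is down and level across the stop (paddle at (565,10) in the wrist half). The block is square against the fence and the jaw is flush, so I'll hand the job in.

```bash
python3 -c "
from cell import order
print(order.finish_job())"
```

```text
the job is handed in; nothing more can be done
None
```

The block was pushed square and home against the fence, the cam lever was flipped and stayed down, and the job was handed in at about 14 s of the 56 s allowed; the hand-in returned no verdict.

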